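# Close up the specimen collection

## Task

Close up the specimen collection on the lab bench: with the fingertips, push both open drawers of the small wooden drawer unit fully home, and push the raised lid of the wooden slide box down until it lies shut on its box, in any order. Ease them shut without slamming, lift and carry nothing, leave the vials, bottle, dish and jar that stand about where they are, and finish clear of everything.

Things in the scene. Friction and masses are not known exactly. Their poses are not given: they have to be found in the camera images.
- drawer_unit: Fixed light-wood two-drawer unit, 160 deep (x) x 200 wide (y) x 95 mm high, top closed. Origin on the bench under the middle of its front face; its +x points from the front into the unit, +y to its left drawer's side (on the left as the robot sees it), z up. It turns by up to 0.2 rad either way from square to the robot. It may stand left or right of the slide box. Inside the drawers stand small vials which are fast to the drawers.
- left_drawer (a joint): How far the unit's left drawer (at +y in the unit's frame) is pulled out, m; 0 is fully home, front flush with the unit's face; stop at 0 and at 0.12. Slides along the unit's -x as it opens, with about 1.5 N of friction, no spring or catch; stays where left.
- right_drawer (a joint): The same for the right drawer (at -y in the unit's frame).
- left_drawer_front (a point): Middle of the outer face of the left drawer's front, a plain wood panel 81 wide x 71 mm high, 47.5 mm above the bench (panel from 12 to 83 mm); moves with the drawer. A small brass knob, 18 mm across and standing out 14 mm, is on the panel's middle line 30 mm above the bench, so the panel is bare from 39 mm up.
- right_drawer_front (a point): The same on the right drawer; the two drawers' middle lines are 95 mm apart.
- slide_box: Fixed wooden slide box, 160 (x) x 180 (y) x 60 mm high without its lid, open on top, full of glass slides. Origin under its centre on the bench; +x points to the hinge side (away from the robot), z up. Turned by up to 0.2 rad either way.
- slide_lid (a joint): Opening angle of the box's lid, rad; 0 is shut, lying flat on the rim; about 1.57 is upright. Hinged along the box's far (+x) rim. A stiff hinge: it stays at any angle, about 0.35 N m of friction resists turning.
- lid_hinge (a point): Middle of the lid's hinge line, at the box's far rim, 60 mm above the bench; the line runs along the box's y.
- lid_edge (a point): Middle of the lid's free edge on its outer (upper when shut) face. The lid is a plain wood board 160 mm from hinge line to free edge, 180 wide, 12 mm thick; its inner face lies on the hinge line, its outer face 12 mm off it. A 30 mm wide brass lip stands 8 mm out of the free edge.
- vial_near: Bystander: loose glass vial with white cap, 25 across, 55 mm high, standing between the unit and the box, nearer the robot; origin at its foot.
- vial_far: Bystander: a vial of the same kind, farther from the robot; origin at its foot.
- cork_vial: Bystander: loose corked glass vial, 25 across, 45 mm high, standing on top of the drawer unit about 115 mm behind its front face; origin at its foot.
- wash_bottle: Bystander: loose wash bottle, 68 across, 205 mm high with its bent spout, standing to the robot's left; origin at its foot.
- petri_dish: Bystander: loose covered petri dish, 94 across, 18 mm high, nearest the robot; origin under its centre.
- stopper_jar: Bystander: loose amber jar with cork stopper, 54 across, 82 mm high, standing to the robot's right; origin at its foot.
Mind the look-alikes: they are no part of the job. What is shaped like the slide_box but pink or purple is not meant.

How it is judged:
By the outcome, as a careful person would: the job done as asked, in the order asked, and still so for the second after the job is handed in, with the robot touching nothing.
It also fails if it takes over 61 s, if anything falls off the work surface, if the arm or the gripper's body presses on something with over 40 N, if the wrist force passes 120 N, or if a joint passes its speed limit or range.

## Robot

A 7-joint arm with a two-finger parallel gripper is mounted at the origin on the work surface. World frame = base frame: x ahead of the robot, y to its left, z up, the work surface at z = 0. Lengths are in mm, angles in degrees, forces in N, time in s.
With the tool pointing down it reaches from about 400 to 875 mm from the base axis. Payload 19.3 kg.
Tool frame: the origin (TCP) lies between the finger pads; the fingertips stand 14 mm ahead of it and the grasp point (between the pads) lies 5 mm behind it; x points along the fingers, z is the direction in which the jaws open and shut, and the axes are right-handed (so a half turn about x gives the same grasp; the last joint's range is limited). The gripper opens to 85 mm and grips with 20 to 120 N. Pads are 22 mm wide; open, the fingers measure 114 mm over their backs; the gripper's body (76 mm by 85 mm) begins 54 mm behind the grasp point. The pads swing forward as they close: fully open they stand 13 mm farther back than shut.
Start: joints at [-72.605, 29.874, -2.08, 91.645, 1.215, 58.505, -6.463], TCP at [228.24, 581.826, 245.291] pointing down, gripper open.
Joint ranges: [-166.77, 166.77], [-17.47, 122.26], [-85.68, 81.53], [9.62, 139.38], [-72.42, 252.41], [9.2, 110.78], [-144.41, 144.41]. Speed limits (degrees/s): [108.29, 108.29, 136.94, 136.94, 172.46, 172.46, 172.46].

## Interface

Orientations are given as [roll, pitch, yaw] about the fixed x, y, z axes, in that order (R = Rz(yaw) Ry(pitch) Rx(roll)).
In Python, from cell import get_obs, snapshot, get_calibration, sign_off gives the robot as it stands. The module is installed in compiled form; this text tells all that it offers.
- The arm moves only by the tool drive_tool, never from a script. Its argument "steps" is a list of rows, each a list of 3 entries, a list of its own where there are three numbers: the gripper's target within -1 to 1 (fully open at 1, half-way at 0, shut at -1), then the shift along the tool's x, y, z in m, then the turn, a rotation vector about the tool's x, y, z in rad. In form: [[claw, [dx, dy, dz], [rx, ry, rz]], ...]. A call has 1 to 12 rows; each row shifts and turns the commanded pose from where the row before left it, along the tool's axes as they then stand; what a row does not reach is not made up. A row lasts 1/10 s, in which the tool goes at most 50 mm and 8.59 degrees, less where a joint would pass 70% of its speed; a pose out of reach is approached as far as the arm can. A call with a gripper value outside its range is refused whole. The fingers move at their own pace and stop on an object; "squeeze" is the grip in N (left out, the last holds). Time passes only in rows, so rows that do not move let the fingers close. It gives the time, the measured TCP pose, the force and the opening at its end, in the units of the state.
- get_obs(): the state, without advancing time (a new reading comes with each control period).
- snapshot(name): name is "scene" or "side" or "wrist"; returns the picture (384x512x3 uint8, blue, green, red); there is no depth.
- get_calibration(name): a dict with "mtx" (3x3 intrinsics, pixels), "world_to_cam" (4x4, takes a point from world to camera coordinates). Camera axes: x right, y up, looking along -z (the intrinsics and any distortion apply to the point x, -y, -z); pixel columns grow to the right and rows downward; lengths in mm; the calibration is good to about 2 mm. A picture is of the moment at which its call begins: read the wrist's pose just before it. get_calibration takes no time and is no camera call; for the wrist camera it gives the pose at the moment of the call.
- sign_off(): hands the job in, once; it reports no verdict.
The state is a dict: "time_s": time; "qpos": joint angles; "joint_vel": joint speeds; "joint_torque": joint torques, N m; "position": TCP position; "ee_rot": TCP orientation; "wrist_force": force on the tool from outside, world axes, zero at the start; "wrist_torque": the same for the moment, N m; "opening": finger opening in mm.
Only numpy, scipy, OpenCV 4.12 (cv2) and the standard library are available. Lean on these libraries where they do the work, as an engineer would, in place of code of your own. Each camera call takes 0.05 s, during which the arm holds its last target.

## Working session

There is one attempt and no reset: what is moved stays moved. The work goes in short steps, Python scripts to look and compute and a tool call to move; the robot and the scene stay as the last step left them, time stands still between calls to the robot, and variables do not carry over. Pictures are saved under pics/ and viewed, and the job is handed in when it is done.

Besides the shell and the picture viewer there is one more tool, called after "Emit:" as name(argument=value, ...) on one line, values as JSON. drive_tool: Moves the arm, as the interface text tells. Its arguments: {"type":"object","properties":{"steps":{"type":"array","items":{"type":"array"}},"squeeze":{"type":"number"}},"required":["steps"]}

```bash
mkdir -p pics
python3 - <<'E'
from cell import *
import cv2
o=get_obs();print(o)
for n in("scene","side","wrist"):
    c=get_calibration(n);print(n,c)
    cv2.imwrite(f"pics/{n}0.png",snapshot(n))
E
```

```text
{'time_s': 0.0, 'qpos': array([-72.60308045,  29.91034139,  -2.08025232,  91.67081397,
         1.21374671,  58.50398907,  -6.4623836 ]), 'joint_vel': array([-0.01367588, -0.05893901, -0.11270296, -0.02150515,  0.0266782 ,
       -0.00588507,  0.00798038]), 'joint_torque': array([-2.86454509e-03, -9.27074790e+01,  1.97833881e+00, -3.69939816e+01,
        1.76752056e-02,  8.22538947e-03,  4.99591476e-05]), 'position': array([228.17186499, 581.54386718, 244.73159766]), 'ee_rot': array([-176.18995257,   89.93687803, -107.61056332]), 'wrist_force': array([0.51590163, 0.11125103, 0.30886241]), 'wrist_torque': array([-0.00314559,  0.02016703, -0.02318021]), 'opening': 85.64562290255886}
scene {'mtx': array([[458.65289508,   0.        , 261.70526051],
       [  0.        , 458.65289508, 201.33106432],
       [  0.        ,   0.        ,   1.        ]]), 'world_to_cam': array([[-7.77845199e-01,  6.28398475e-01, -8.49724295e-03,
         3.75399430e+02],
       [-4.39078279e-01, -5.33727714e-01,  7.22734386e-01,
         1.54924173e+02],
       [ 4.49629972e-01,  5.65906427e-01,  6.91073661e-
[... 469 characters left out ...]
,
       [-3.03446486e-01, -5.93470804e-01,  7.45461357e-01,
        -1.11978331e+03],
       [ 0.00000000e+00,  0.00000000e+00,  0.00000000e+00,
         1.00000000e+00]])}
wrist {'mtx': array([[311.54266351,   0.        , 256.4909348 ],
       [  0.        , 311.54266351, 192.08438062],
       [  0.        ,   0.        ,   1.        ]]), 'world_to_cam': array([[ 3.65480505e-01,  9.30818536e-01, -9.23845042e-04,
        -6.23809659e+02],
       [-8.96029444e-01,  3.51551614e-01, -2.71187570e-01,
         3.55371256e+01],
       [-2.52101637e-01,  9.99415623e-02,  9.62526077e-01,
        -3.78119291e+02],
       [ 0.00000000e+00,  0.00000000e+00,  0.00000000e+00,
         1.00000000e+00]])}
```

View pics/scene0.png

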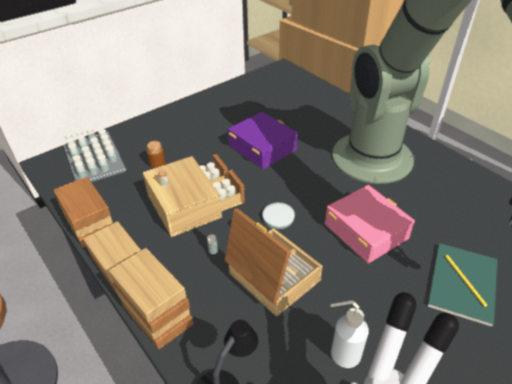

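View pics/side0.png

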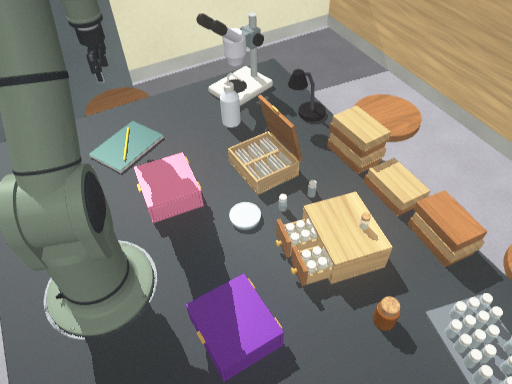

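View pics/wrist0.png

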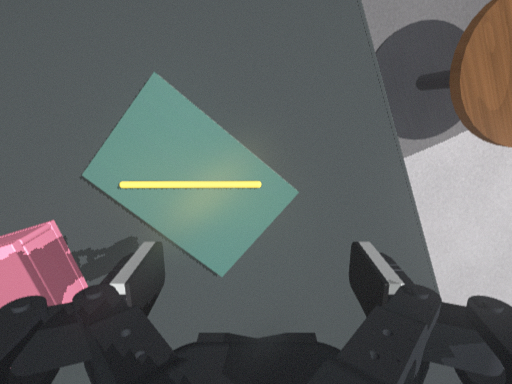

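The scene picture shows the drawer unit at about (185,195) and the open slide box at (270,265). In the side picture they are at (345,235) and (265,160). The pink and purple boxes are decoys. I'll enlarge both views for corner picking.

Run:
```python
import cv2
def crop(n,x,y,w,h,o):
    im=cv2.imread(f"pics/{n}0.png")[y:y+h,x:x+w]
    s=5
    im=cv2.resize(im,None,fx=s,fy=s,interpolation=cv2.INTER_CUBIC)
    for i in range(0,w,10):
        cv2.putText(im,str(x+i),(i*s,8),0,.3,(0,0,255),1); cv2.line(im,(i*s,10),(i*s,14),(0,0,255),1)
    for i in range(0,h,10):
        cv2.putText(im,str(y+i),(0,i*s+3),0,.3,(0,0,255),1)
    cv2.imwrite(f"pics/{o}.png",im)
crop("side",260,185,140,110,"sd")
crop("side",220,85,120,115,"sb")
crop("scene",135,130,120,110,"cd")
crop("scene",195,200,140,115,"cb")
```

```text
(no output)
```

View pics/sd.png

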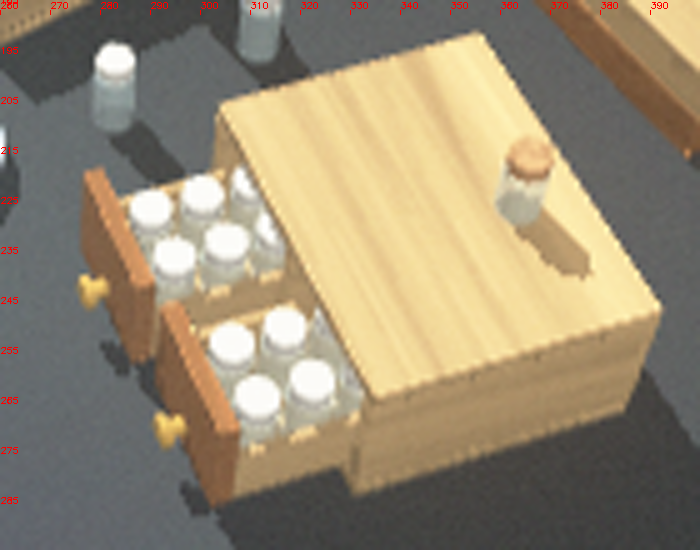

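View pics/sb.png

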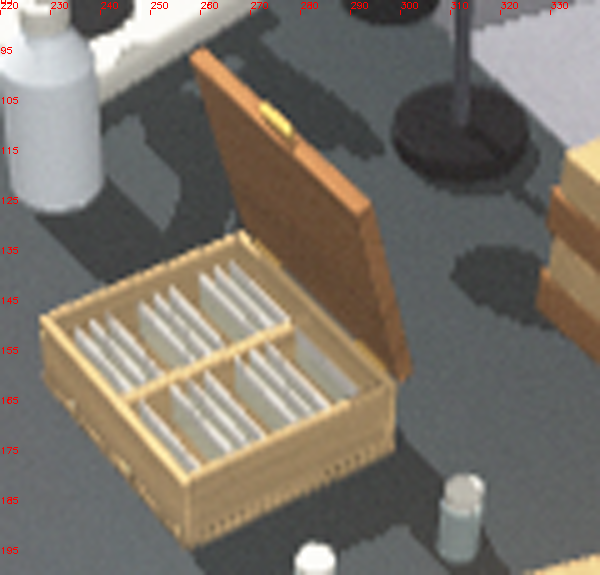

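View pics/cd.png

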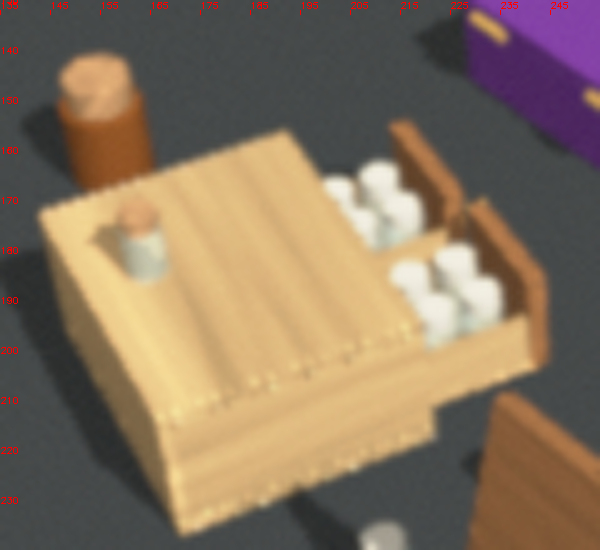

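View pics/cb.png

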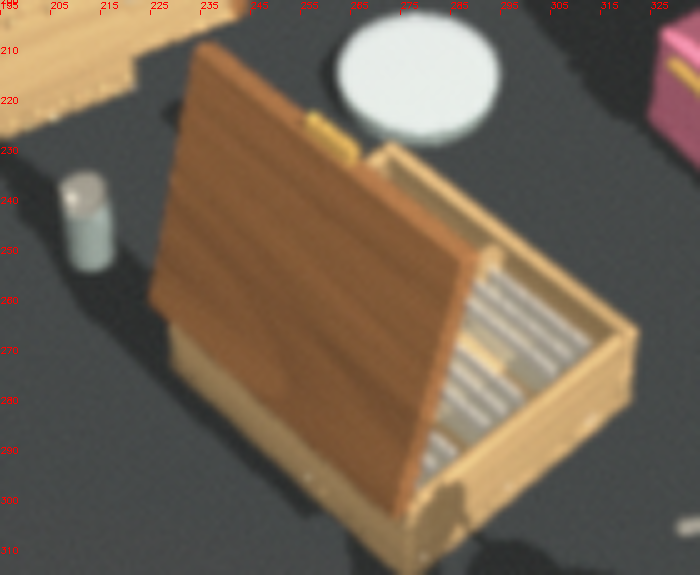

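```bash
cat > h.py <<'E'
import numpy as np,cv2
from cell import *
def ray(n,p):
    c=get_calibration(n);K=c["mtx"];T=c["world_to_cam"]
    d=np.linalg.inv(K)@[p[0],p[1],1];d=d*[1,-1,-1]
    R=T[:3,:3];return -R.T@T[:3,3],R.T@d
def plane(n,p,z):
    o,d=ray(n,p);return o+d*(z-o[2])/d[2]
def tri(ps,pc):
    A=np.zeros((3,3));b=np.zeros(3);L=[]
    for n,p in(("side",ps),("scene",pc)):
        o,d=ray(n,p);d/=np.linalg.norm(d);P=np.eye(3)-np.outer(d,d);A+=P;b+=P@o;L.append((o,P))
    x=np.linalg.solve(A,b);return x,[np.linalg.norm(P@(x-o)) for o,P in L]
E
python3 - <<'E'
from h import *
np.set_printoptions(precision=1,suppress=True)
T=dict(uFL=((303.6,205.6),(220.4,196.6)),uFR=((335.4,264.6),(192.6,156)),uBR=((392.2,246.8),(143.4,172.4)),uBL=((356.4,191.6),(167.4,214.6)),
ld_topL=((276.6,220.4),(244.2,185)),ld_topR=((287.8,242.5),(232,170)),rd_topL=((292.4,247.4),(227.6,168)),rd_topR=((303.6,271.4),(216.6,154.4)),
bFR=((257.4,181),(273,229)),bFL=((229,149),(322.4,266)),
lidL=((261.4,94.6),(287,251)),lidR=((294.4,125),(235,209)),cork=((363.5,228),(163.5,185)))
for k,v in T.items():
    x,e=tri(*v);print(k,x,np.array(e[:1]))
for z,l in((60,dict(bBR=(298.6,162),bBL=(268.6,132))),): 
    for k,p in l.items():print(k,plane("side",p,z))
for k,ps,zz in (("vnear",(282.5,211),0),("vfar",(312,197),0),("petri",(245,222),5)):print(k,plane("side",ps,zz))
print(plane("scene",(213.5,254),0),'bottle side',plane("side",(231,127),0))
E
```

```text
uFL [568.3 -83.9  87.3] [3.]
uFR [ 531.6 -285.7   93. ] [3.3]
uBR [ 687.7 -312.4   93.1] [2.6]
uBL [ 723.5 -115.    90.8] [4.1]
ld_topL [480.6 -87.3  79.3] [2.5]
ld_topR [ 468.7 -165.    80.3] [3.1]
rd_topL [ 472.1 -183.    78.5] [2.9]
rd_topR [ 459.4 -258.4   79.7] [2.]
bFR [514.7  86.3  57.4] [2.]
bFL [501.2 261.1  55.9] [4.1]
lidL [629.5 267.8 217.9] [2.1]
lidR [640.   93.1 218. ] [3.]
cork [ 666.4 -228.    88.1] [0.5]
bBR [666.9  91.9  60. ]
bBL [655.7 264.6  60. ]
vnear [548.2 -13.1   0. ]
vfar [656.3  -9.2   0. ]
petri [428.7   1.    5. ]
[665.   14.7   0. ] bottle side [585.2 418.6  -0. ]
```

Run:
```python
from h import *
from scipy.spatial.transform import Rotation as Ro
np.set_printoptions(precision=2,suppress=True)
o=get_obs();R=Ro.from_euler('xyz',o['ee_rot'],degrees=True).as_matrix();print(R)
print('lamp head',tri((298,78),(240,335)),'lamp base',plane("side",(311,112),0))
c=get_calibration("wrist")["world_to_cam"];p=-c[:3,:3].T@c[:3,3];print('cam in tool',R.T@(p-o['position']))
```

```text
[[-0.   -0.93  0.37]
 [-0.    0.37  0.93]
 [-1.   -0.   -0.  ]]
lamp head (array([812.96, 343.1 , 174.36]), [np.float64(0.7717047071942539), np.float64(0.7717047071940947)]) lamp base [885.83 349.15  -0.  ]
cam in tool [-128.23   68.14   -0.66]
```

Emit:
drive_tool(steps=[[-1,[-0.045,0,0],[0,0,0]],[-1,[-0.045,0,0],[0,0,0]],[-1,[0,0,0],[-0.114,0,0]],[-1,[0,0,0],[-0.114,0,0]],[-1,[0,0,0],[-0.114,0,0]],[-1,[0,0,0],[-0.114,0,0]],[-1,[0,-0.03,-0.03],[0,0,0]],[-1,[0,-0.03,-0.03],[0,0,0]],[-1,[0,-0.03,-0.03],[0,0,0]],[-1,[0,-0.03,-0.03],[0,0,0]],[-1,[0,-0.03,-0.03],[0,0,0]],[-1,[0,-0.03,-0.03],[0,0,0]]], squeeze=20)

```text
time_s: 1.35
position: [423.5, 415.8, 335.2]
ee_rot: [143.8, 90.0, -121.5]
wrist_force: [0.1, 1.8, -0.2]
opening: 0.2
```

Emit:
drive_tool(steps=[[-1,[0,-0.028,-0.028],[0,0,0]],[-1,[0,-0.028,-0.028],[0,0,0]],[-1,[0,-0.028,-0.028],[0,0,0]],[-1,[0,-0.028,-0.028],[0,0,0]],[-1,[0,-0.028,-0.028],[0,0,0]],[-1,[0,-0.028,-0.028],[0,0,0]],[-1,[0,-0.028,-0.028],[0,0,0]],[-1,[0,-0.028,-0.028],[0,0,0]],[-1,[0,-0.028,-0.028],[0,0,0]],[-1,[0,0,0],[0,0,0]]])

```text
time_s: 2.35
position: [697.1, 181.3, 334.0]
ee_rot: [172.2, 89.8, -93.5]
wrist_force: [-0.5, 0.4, -0.3]
opening: -0.2
```

Run:
```python
from h import *
print(get_obs()['position'],get_obs()['ee_rot'])
for n in("scene","side","wrist"): cv2.imwrite(f"pics/{n}1.png",snapshot(n))
a=cv2.imread("pics/scene1.png")[180:330,170:350];b=cv2.imread("pics/side1.png")[60:210,200:380]
cv2.imwrite("pics/c1.png",cv2.resize(np.vstack([np.hstack([a,b])]),None,fx=2.2,fy=2.2))
```

```text
[697.12434142 181.32812676 333.96941691] [172.15822406  89.8253371  -93.47491265]
```

View pics/c1.png

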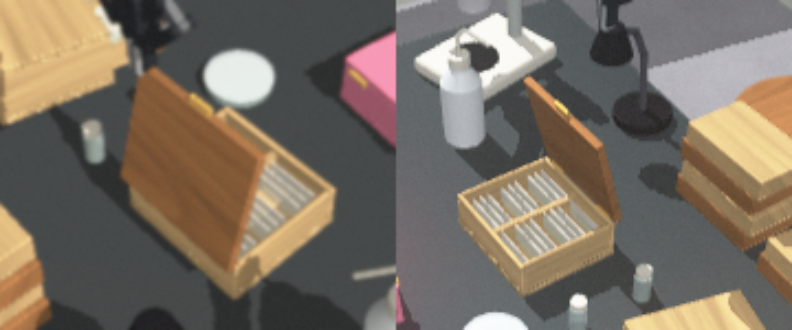

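View pics/wrist1.png

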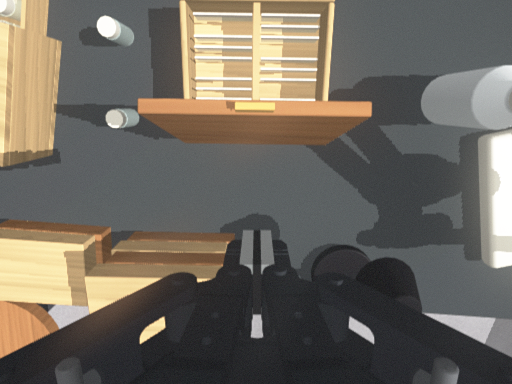

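The wrist picture shows the lid's free edge level across the view at about (255,105), with the finger centre line at column 257. I'm behind the lid and square to it. Next I'll check the edge height with this second wrist view.

Run:
```python
from h import *
np.set_printoptions(precision=1,suppress=True)
im=cv2.imread("pics/wrist1.png")
a=im[80:160,120:390];cv2.imwrite("pics/w1c.png",cv2.resize(a,None,fx=2.9,fy=2.9))
for z in (215,221): print(z,plane("wrist",(142,112),z),plane("wrist",(369,114),z))
print('base',plane("wrist",(185,142),60),plane("wrist",(326,142),60))
```

```text
215 [638.5  93.1 215. ] [625.7 267.9 215. ]
221 [638.2  95.2 221. ] [625.7 265.8 221. ]
base [679.4  92.9  60. ] [664.6 273.5  60. ]
```

View pics/w1c.png

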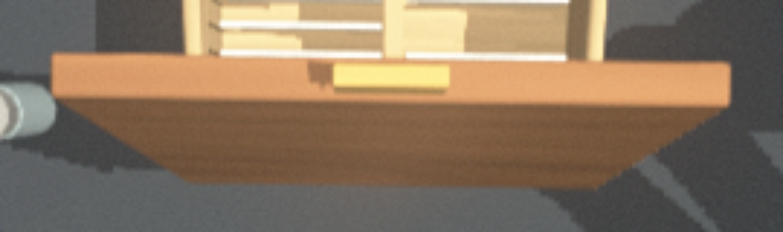

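Emit:
drive_tool(steps=[[-1,[0.03,0,0],[0,0,0]],[-1,[0.03,0,0],[0,0,0]],[-1,[0.03,0,0],[0,0,0]],[-1,[0.03,0,0],[0,0,0]],[-1,[0.006,0,0],[0,0,0]],[-1,[0,0.01,0],[0,0,0]],[-1,[0,0.01,0],[0,0,0]],[-1,[0,0.01,0],[0,0,0]],[-1,[0,0.005,0],[0,0,0]],[-1,[0,0,0],[0,0,0]]])

```text
time_s: 3.5
position: [659.2, 184.6, 210.5]
ee_rot: [-63.7, 89.9, 31.1]
wrist_force: [0.7, -0.1, 0.6]
opening: 0.4
```

Emit:
drive_tool(steps=[[-1,[0.001,0.005,0],[0,0,0]],[-1,[0.001,0.005,0],[0,0,0]],[-1,[0.001,0.004,0],[0,0,0]],[-1,[0.001,0.004,0],[0,0,0]],[-1,[0.001,0.004,0],[0,0,0]],[-1,[0.001,0.004,0],[0,0,0]],[-1,[0.001,0.004,0],[0,0,0]],[-1,[0.002,0.004,0],[0,0,0]],[-1,[0.002,0.004,0],[0,0,0]],[-1,[0.002,0.004,0],[0,0,0]]])

```text
time_s: 4.5
position: [617.1, 180.3, 196.1]
ee_rot: [144.2, 90.0, -121.1]
wrist_force: [0.9, 1.1, 3.2]
opening: -0.0
```

Emit:
drive_tool(steps=[[-1,[0.002,0.004,0],[0,0,0]],[-1,[0.002,0.004,0],[0,0,0]],[-1,[0.002,0.004,0],[0,0,0]],[-1,[0.002,0.004,0],[0,0,0]],[-1,[0.002,0.004,0],[0,0,0]],[-1,[0.0025,0.004,0],[0,0,0]],[-1,[0.0025,0.004,0],[0,0,0]],[-1,[0.003,0.004,0],[0,0,0]],[-1,[0.003,0.003,0],[0,0,0]],[-1,[0.003,0.003,0],[0,0,0]],[-1,[0.0035,0.003,0],[0,0,0]],[-1,[0.0035,0.003,0],[0,0,0]]])

```text
time_s: 5.7
position: [573.3, 176.8, 165.0]
ee_rot: [90.5, 90.0, -174.8]
wrist_force: [0.5, 0.6, 1.6]
opening: 0.2
```

Run:
```python
from h import *
a=snapshot("scene")[180:330,170:350];b=snapshot("side")[60:210,200:380]
cv2.imwrite("pics/c2.png",cv2.resize(np.vstack([np.hstack([a,b])]),None,fx=2.2,fy=2.2))
```

```text
(no output)
```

View pics/c2.png

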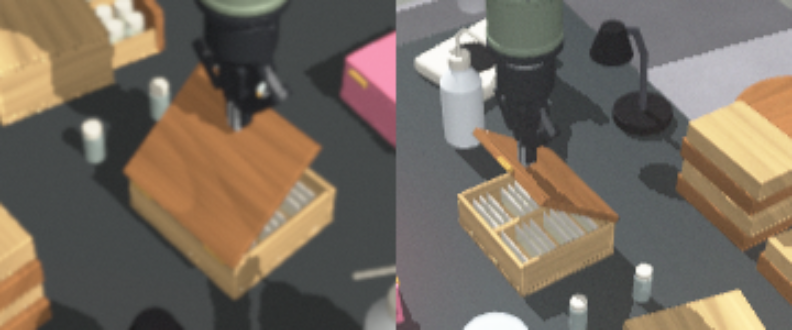

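The lid follows the fingertips, which are near its free edge (at about (238,125) in the left half), and is at about 38°. I'll continue along the arc.

Emit:
drive_tool(steps=[[-1,[0.0035,0.0035,0],[0,0,0]],[-1,[0.0035,0.003,0],[0,0,0]],[-1,[0.0035,0.003,0],[0,0,0]],[-1,[0.004,0.003,0],[0,0,0]],[-1,[0.004,0.0025,0],[0,0,0]],[-1,[0.004,0.0025,0],[0,0,0]],[-1,[0.004,0.002,0],[0,0,0]],[-1,[0.004,0.002,0],[0,0,0]],[-1,[0.004,0.002,0],[0,0,0]],[-1,[0.004,0.002,0],[0,0,0]],[-1,[0.004,0.0015,0],[0,0,0]],[-1,[0.003,0.001,0],[0,0,0]]])

```text
time_s: 7.0
position: [545.5, 174.5, 119.4]
ee_rot: [102.3, 90.0, -163.0]
wrist_force: [-0.6, 0.2, 1.3]
opening: -0.1
```

Emit:
drive_tool(steps=[[-1,[0.003,0.001,0],[0,0,0]],[-1,[0.003,0.001,0],[0,0,0]],[-1,[0.003,0.001,0],[0,0,0]],[-1,[0.003,0.001,0],[0,0,0]],[-1,[0.002,0.0005,0],[0,0,0]],[-1,[0.002,0.0005,0],[0,0,0]],[-1,[0.002,0.0005,0],[0,0,0]],[-1,[0.002,0,0],[0,0,0]],[-1,[0.002,0,0],[0,0,0]],[-1,[0.001,0,0],[0,0,0]],[-1,[0.001,0,0],[0,0,0]],[-1,[0.001,0,0],[0,0,0]]])

```text
time_s: 8.2
position: [540.2, 174.0, 94.7]
ee_rot: [139.2, 90.0, -126.1]
wrist_force: [-1.0, 0.2, 1.1]
opening: -0.1
```

Emit:
drive_tool(steps=[[-1,[0.001,0,0],[0,0,0]],[-1,[0.001,0,0],[0,0,0]],[-1,[0.001,0,0],[0,0,0]],[-1,[0.001,0,0],[0,0,0]],[-1,[0.001,0,0],[0,0,0]],[-1,[0.001,0,0],[0,0,0]]])

```text
time_s: 8.8
position: [540.3, 174.1, 88.7]
ee_rot: [134.8, 90.0, -130.5]
wrist_force: [-1.3, -0.5, 1.3]
opening: 0.2
```

Emit:
drive_tool(steps=[[-1,[0.001,0,0],[0,0,0]],[-1,[0.001,0,0],[0,0,0]],[-1,[0.001,0,0],[0,0,0]],[-1,[0.001,0,0],[0,0,0]]])

```text
time_s: 9.2
position: [540.3, 174.1, 85.6]
ee_rot: [-63.1, 90.0, 31.6]
wrist_force: [-11.1, -3.7, 38.3]
opening: 0.3
```

Emit:
drive_tool(steps=[[-1,[-0.005,0,0],[0,0,0]],[-1,[-0.025,0,0],[0,0,0]],[-1,[-0.035,0,0],[0,0,0]],[-1,[-0.035,0,0],[0,0,0]],[-1,[-0.025,0,0],[0.13,0,0]],[-1,[0,0,0],[0.13,0,0]],[-1,[0,0.013,-0.038],[0,0,0]],[-1,[0,0.013,-0.038],[0,0,0]],[-1,[0,0.013,-0.038],[0,0,0]],[-1,[0,0.013,-0.038],[0,0,0]],[-1,[0,0,-0.038],[0,0,0]],[-1,[0,0,-0.038],[0,0,0]]])

```text
time_s: 10.4
position: [448.3, -42.4, 210.1]
ee_rot: [-76.9, 89.9, 2.9]
wrist_force: [1.1, -0.1, 0.8]
opening: 0.2
```

Emit:
drive_tool(steps=[[-1,[0,0,-0.038],[0,0,0]],[-1,[0,0,-0.038],[0,0,0]],[-1,[0,0,0],[0,0,0]]])

```text
time_s: 10.7
position: [434.3, -120.4, 210.0]
ee_rot: [-155.7, 89.9, -76.2]
wrist_force: [0.7, 0.3, -0.5]
opening: 0.1
```

Run:
```python
from h import *
np.set_printoptions(precision=1,suppress=True)
print(get_obs()['position'])
a=snapshot("scene")[180:330,170:350];b=snapshot("side")[60:210,200:380];cv2.imwrite("pics/wrist3.png",snapshot("wrist"))
cv2.imwrite("pics/c3.png",cv2.resize(np.vstack([np.hstack([a,b])]),None,fx=2.2,fy=2.2))
```

```text
[ 434.3 -120.4  210. ]
```

View pics/c3.png

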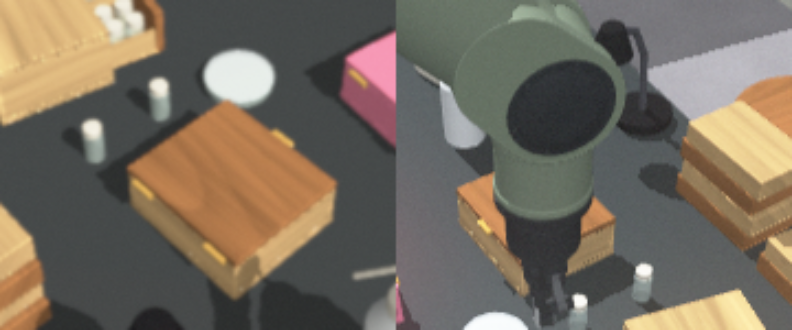

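View pics/wrist3.png

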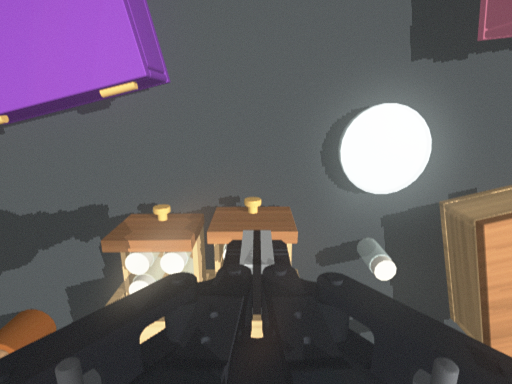

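The lid is shut. In the scene crop it lies flat on the box, centred at (232,190). In the wrist view the left drawer front spans columns 210–297 (middle 254) with the fingers at 257, which is well centred. The front plane comes next.

Run:
```python
from h import *
np.set_printoptions(precision=1,suppress=True)
im=cv2.imread("pics/wrist3.png")
cv2.imwrite("pics/w3c.png",cv2.resize(im[190:260,95:305],None,fx=3.8,fy=3.8,interpolation=cv2.INTER_CUBIC))
for p in((210,235),(297,235)):print(plane("wrist",p,83))
for p in((106,245),(203,243)):print(plane("wrist",p,83))
print('knobs',plane("wrist",(253,204),30),plane("wrist",(162,212),30))
```

```text
[ 470.4 -164.5   83. ]
[484.1 -88.7  83. ]
[ 463.4 -258.    83. ]
[ 476.8 -172.3   83. ]
knobs [ 465.6 -125.5   30. ] [ 457.4 -220.8   30. ]
```

View pics/w3c.png

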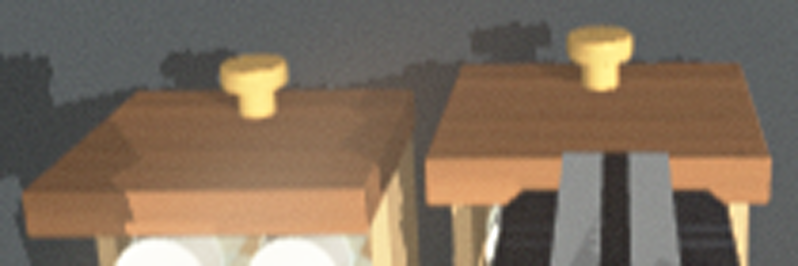

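Emit:
drive_tool(steps=[[-1,[0.036,0,0],[0,0,0]],[-1,[0.036,0,0],[0,0,0]],[-1,[0.036,0,0],[0,0,0]],[-1,[0.036,0,0],[0,0,0]],[-1,[0,-0.01,0],[0,0,0]],[-1,[0,-0.008,0],[0,0,0]],[-1,[0,-0.005,0],[0,0,0]],[-1,[0,-0.004,0],[0,0,0]],[-1,[0,-0.004,0],[0,0,0]],[-1,[0,-0.004,0],[0,0,0]],[-1,[0,-0.004,0],[0,0,0]],[-1,[0,-0.004,0],[0,0,0]]])

```text
time_s: 12.05
position: [477.9, -123.6, 65.9]
ee_rot: [-97.6, 90.0, -17.8]
wrist_force: [-2.3, 1.8, 1.6]
opening: -0.1
```

Emit:
drive_tool(steps=[[-1,[0,-0.004,0],[0,0,0]],[-1,[0,-0.004,0],[0,0,0]],[-1,[0,-0.004,0],[0,0,0]],[-1,[0,-0.004,0],[0,0,0]],[-1,[0,-0.004,0],[0,0,0]],[-1,[0,-0.004,0],[0,0,0]],[-1,[0,-0.004,0],[0,0,0]],[-1,[0,-0.004,0],[0,0,0]],[-1,[0,-0.004,0],[0,0,0]],[-1,[0,-0.004,0],[0,0,0]],[-1,[0,-0.004,0],[0,0,0]],[-1,[0,-0.004,0],[0,0,0]]])

```text
time_s: 13.25
position: [525.2, -132.1, 65.8]
ee_rot: [105.5, 90.0, -174.7]
wrist_force: [-2.2, 1.5, 0.4]
opening: -0.0
```

Emit:
drive_tool(steps=[[-1,[0,-0.003,0],[0,0,0]],[-1,[0,-0.003,0],[0,0,0]],[-1,[0,-0.003,0],[0,0,0]],[-1,[0,-0.002,0],[0,0,0]],[-1,[0,-0.002,0],[0,0,0]],[-1,[0,-0.001,0],[0,0,0]],[-1,[0,-0.001,0],[0,0,0]],[-1,[0,-0.001,0],[0,0,0]],[-1,[0,-0.001,0],[0,0,0]],[-1,[0,-0.001,0],[0,0,0]]])

```text
time_s: 14.25
position: [542.6, -135.2, 65.8]
ee_rot: [100.1, 90.0, 179.9]
wrist_force: [-1.2, 1.5, 0.3]
opening: -0.1
```

Emit:
drive_tool(steps=[[-1,[0,-0.001,0],[0,0,0]],[-1,[0,-0.001,0],[0,0,0]],[-1,[0,-0.001,0],[0,0,0]],[-1,[0,-0.001,0],[0,0,0]]])

```text
time_s: 14.65
position: [543.2, -135.7, 65.1]
ee_rot: [91.1, 89.6, 170.9]
wrist_force: [-25.1, 4.6, 9.4]
opening: -0.1
```

Emit:
drive_tool(steps=[[-1,[0,0.004,0],[0,0,0]],[-1,[0,0.02,0],[0,0,0]],[-1,[0,0.03,0],[0,0,0]],[-1,[0,0.03,0],[0,0,0]],[-1,[-0.03,0.019,0],[0,0,0]],[-1,[-0.03,0,-0.025],[0,0,0]],[-1,[-0.03,0,-0.035],[0,0,0]],[-1,[0,0,-0.038],[0,0,0]],[-1,[0,0,0],[0,0,0]]])

```text
time_s: 15.55
position: [427.3, -219.0, 157.1]
ee_rot: [-123.4, 89.8, -43.9]
wrist_force: [-0.1, 0.4, -1.2]
opening: 0.0
```

Run:
```python
from h import *
np.set_printoptions(precision=1,suppress=True)
print(get_obs()['position'])
cv2.imwrite("pics/wrist4.png",snapshot("wrist"));s=snapshot("scene");cv2.imwrite("pics/scene4.png",s)
cv2.imwrite("pics/c4.png",cv2.resize(s[130:240,135:255],None,fx=5,fy=5))
for p in((106,245),(203,243)):print(plane("wrist",p,83))
```

```text
[ 427.3 -219.   157.1]
[ 435.5 -324.9   83. ]
[ 446.2 -257.3   83. ]
```

View pics/wrist4.png

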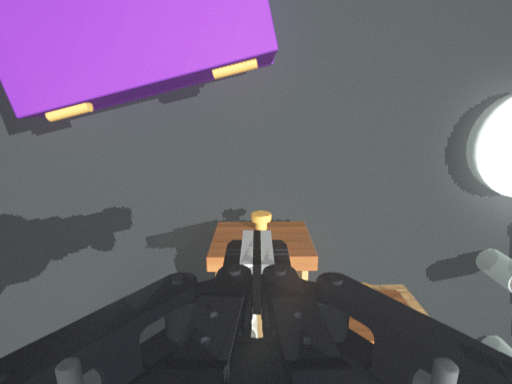

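View pics/c4.png

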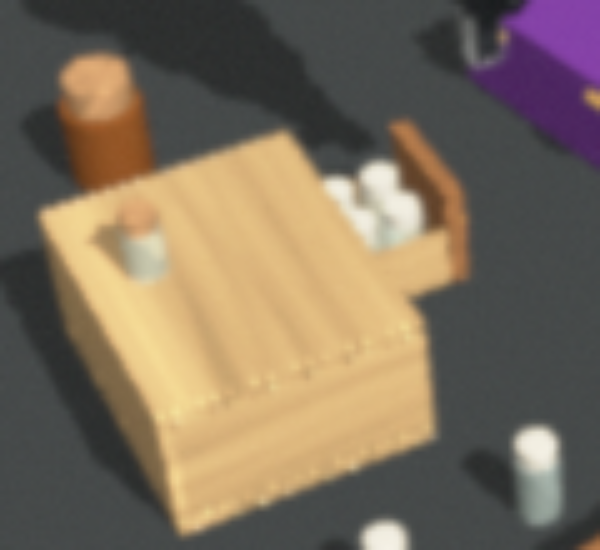

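The left drawer is flush in the scene crop, with no panel showing past the front near (430,400). The right front is centred at column 262 against fingers at 257, so I'll shift about 3 mm and go on.

Emit:
drive_tool(steps=[[-1,[0.031,0,0.003],[0,0,0]],[-1,[0.03,0,0],[0,0,0]],[-1,[0.03,0,0],[0,0,0]],[-1,[0,0,0],[0,0,0]],[-1,[0,-0.01,0],[0,0,0]],[-1,[0,-0.005,0],[0,0,0]],[-1,[0,-0.004,0],[0,0,0]],[-1,[0,-0.004,0],[0,0,0]],[-1,[0,-0.004,0],[0,0,0]],[-1,[0,-0.004,0],[0,0,0]],[-1,[0,-0.004,0],[0,0,0]],[-1,[0,-0.004,0],[0,0,0]]])

```text
time_s: 16.85
position: [466.9, -218.2, 64.8]
ee_rot: [78.8, 90.0, 158.6]
wrist_force: [-1.6, 0.8, 1.0]
opening: 0.1
```

Emit:
drive_tool(steps=[[-1,[0,-0.004,0],[0,0,0]],[-1,[0,-0.004,0],[0,0,0]],[-1,[0,-0.004,0],[0,0,0]],[-1,[0,-0.004,0],[0,0,0]],[-1,[0,-0.004,0],[0,0,0]],[-1,[0,-0.004,0],[0,0,0]],[-1,[0,-0.004,0],[0,0,0]],[-1,[0,-0.004,0],[0,0,0]],[-1,[0,-0.004,0],[0,0,0]],[-1,[0,-0.003,0],[0,0,0]]])

```text
time_s: 17.85
position: [505.5, -225.0, 64.8]
ee_rot: [59.2, 90.0, 139.0]
wrist_force: [-1.1, 1.7, 0.8]
opening: -0.0
```

Emit:
drive_tool(steps=[[-1,[0,-0.003,0],[0,0,0]],[-1,[0,-0.003,0],[0,0,0]],[-1,[0,-0.003,0],[0,0,0]],[-1,[0,-0.002,0],[0,0,0]],[-1,[0,-0.002,0],[0,0,0]],[-1,[0,-0.001,0],[0,0,0]],[-1,[0,-0.001,0],[0,0,0]],[-1,[0,-0.001,0],[0,0,0]],[-1,[0,-0.001,0],[0,0,0]],[-1,[0,-0.001,0],[0,0,0]],[-1,[0,-0.001,0],[0,0,0]]])

```text
time_s: 18.95
position: [523.9, -228.4, 64.8]
ee_rot: [96.5, 90.0, 176.3]
wrist_force: [-1.8, 2.0, -1.3]
opening: 0.2
```

Emit:
drive_tool(steps=[[-1,[0,-0.001,0],[0,0,0]],[-1,[0,-0.001,0],[0,0,0]]])

```text
time_s: 19.15
position: [525.9, -228.8, 64.8]
ee_rot: [-146.1, 90.0, -66.3]
wrist_force: [-1.6, 1.2, -0.2]
opening: -0.2
```

Emit:
drive_tool(steps=[[-1,[0,-0.001,0],[0,0,0]],[-1,[0,-0.001,0],[0,0,0]],[-1,[0,-0.0005,0],[0,0,0]]])

```text
time_s: 19.45
position: [526.7, -229.1, 64.5]
ee_rot: [87.1, 89.8, 166.9]
wrist_force: [-12.9, 2.8, 4.9]
opening: 0.1
```

Emit:
drive_tool(steps=[[-1,[0,-0.0007,0],[0,0,0]],[-1,[0,0,0],[0,0,0]],[-1,[0,0.004,0],[0,0,0]],[-1,[0,0.02,0],[0,0,0]],[-1,[0,0.03,0],[0,0,0]],[-1,[-0.04,0.02,0],[0,0,0]],[-1,[-0.04,0.02,0],[0,0,0]],[-1,[-0.04,0,0],[0,0,0]],[-1,[-0.04,0,0],[0,0,0]],[-1,[-0.04,0,0],[0,0,0]],[-1,[-0.04,0,0],[0,0,0]],[-1,[0,0,0],[0,0,0]]])

```text
time_s: 20.65
position: [438.2, -213.6, 309.7]
ee_rot: [-96.8, 89.5, -17.1]
wrist_force: [1.0, 0.1, -1.4]
opening: -0.1
```

Run:
```python
from h import *
print(get_obs()['position'],get_obs()['wrist_force'])
w=snapshot("wrist");cv2.imwrite("pics/wrist5.png",w);s=snapshot("scene");d=snapshot("side")
cv2.imwrite("pics/scene5.png",s);cv2.imwrite("pics/side5.png",d)
cv2.imwrite("pics/c5.png",cv2.resize(s[130:320,135:345],None,fx=3,fy=3))
```

```text
[ 438.1865699  -213.63278887  309.71137598] [ 1.01394343  0.10990834 -1.35483355]
```

View pics/wrist5.png

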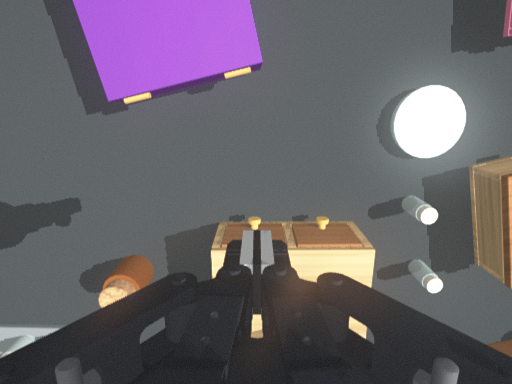

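View pics/c5.png

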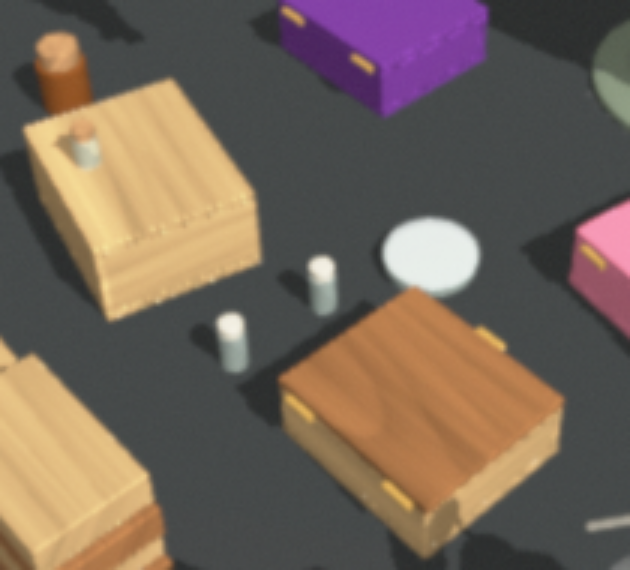

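View pics/side5.png

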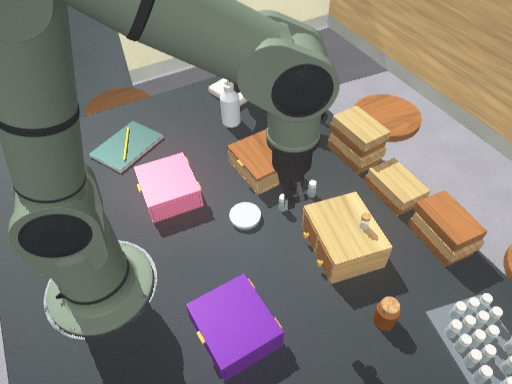

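Both fronts look flush in the wrist view, with knobs at (254,222) and (322,222). The lid is flat and the bystanders haven't moved. One last zoom on the fronts before handing in.

Run:
```python
import cv2
a=cv2.imread("pics/wrist5.png")[210:290,200:390]
b=cv2.imread("pics/side5.png")[180:285,290:395]
cv2.imwrite("pics/z5.png",cv2.resize(a,None,fx=4,fy=4,interpolation=cv2.INTER_CUBIC));cv2.imwrite("pics/z5b.png",cv2.resize(b,None,fx=5,fy=5,interpolation=cv2.INTER_CUBIC))
```

```text
(no output)
```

View pics/z5.png

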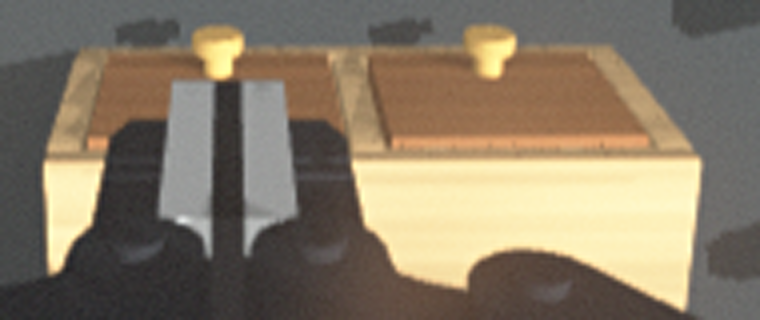

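View pics/z5b.png

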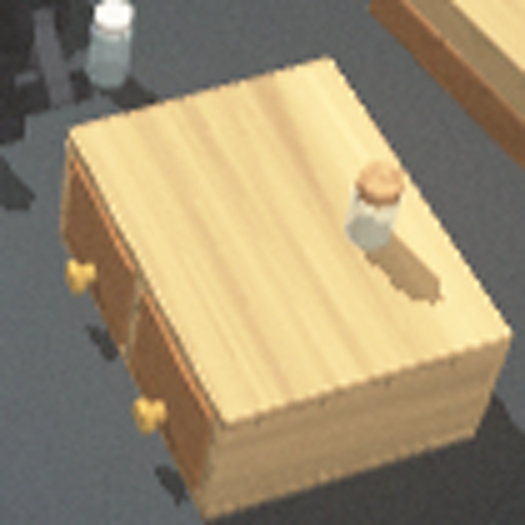

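The lighter strip along the panels' top edges could mean a small residual opening. I'll measure it against the unit's front plane.

Run:
```python
from h import *
np.set_printoptions(precision=2,suppress=True)
ax=np.array([.984,-.179,0])
P=lambda x,y:(200+(x+.5)/4-.5,210+(y+.5)/4-.5)
def s(p,z):return plane("wrist",P(*p),z)@ax
print('unit top',s((540,155),95),s((200,157),95),s((420,155),95),'bottom',s((300,46),0),s((430,46),0))
print('panelL top',s((520,134),83),s((420,136),83),'panelR top',s((95,137),83),'bottoms',s((420,53),12),s((300,55),12), s((130,57),12))
im=cv2.imread("pics/wrist5.png")
for c in (300,312,340,352): print(c,[tuple(int(v) for v in im[r,c]) for r in range(219,252)])
```

```text
unit top 563.801300711594 564.635282198568 563.8660501973901 bottom 566.027624099263 565.9405832646005
panelL top 562.628470359096 563.350844738208 panelR top 563.8651369436081 bottoms 564.0191128702432 564.869601011165 565.7535566120256
300 [(71, 72, 76), (75, 77, 81), (82, 98, 110), (90, 120, 141), (83, 112, 143), (70, 99, 137), (72, 100, 133), (69, 98, 136), (76, 108, 147), (76, 109, 147), (77, 106, 144), (75, 103, 142), (74, 104, 142), (76, 108, 146), (75, 105, 144), (75, 103, 141), (71, 99, 139), (75, 108, 144), (74, 107, 145), (79, 108, 146), (73, 104, 144), (78, 110, 149), (77, 111, 151), (77, 107, 147), (79, 111, 153), (96, 137, 191), (101, 148, 208), (96, 137, 182), (100, 136, 171), (108, 146, 175), (117, 159, 193), (157, 214, 242), (183, 239, 254)]
312 [(107, 106, 107), (107, 109, 110), (103, 117, 128), (92, 123, 144), (77, 107, 132), (69, 91, 122), (65, 89, 120), (71, 99, 133), (75, 107, 147), (79, 110, 149), (77, 107, 144), (77, 107, 145), (76, 106, 147), (74, 105, 142), (68, 99, 138), (79, 108, 147), (78, 108, 146), (78, 109, 148), (80, 111, 150), (82, 113, 153), (79, 10
[... 604 characters left out ...]
, 125, 173), (102, 151, 210), (117, 169, 229), (116, 168, 221), (112, 154, 187), (108, 146, 176), (129, 175, 214), (169, 228, 249), (190, 243, 254)]
352 [(105, 107, 105), (104, 108, 111), (104, 123, 136), (103, 135, 160), (106, 141, 168), (106, 145, 172), (109, 146, 173), (114, 153, 182), (111, 149, 177), (109, 145, 173), (104, 141, 169), (92, 124, 154), (81, 111, 145), (75, 107, 143), (75, 106, 143), (74, 106, 145), (75, 106, 143), (76, 107, 147), (79, 110, 149), (74, 107, 146), (76, 108, 145), (79, 112, 151), (77, 110, 152), (78, 113, 153), (87, 128, 178), (106, 156, 218), (114, 167, 230), (109, 156, 213), (103, 140, 173), (100, 135, 164), (126, 173, 211), (171, 231, 251), (187, 241, 254)]
```

Measured panel position versus the front plane: the right is within 0.5 mm, the left maybe 1 mm proud, which is about one pixel. A straight finger could have touched the unit's frame before the panel was home. There is plenty of time, so I'll re-press both with the tool tilted so that only the tips touch.

Emit:
drive_tool(steps=[[-1,[0,0,0],[0,0,-0.15]],[-1,[0,0,0],[0,0,-0.15]],[-1,[0.0374,0.0116,0],[0,0,0]],[-1,[0.0374,0.0116,0],[0,0,0]],[-1,[0.0374,0.0116,0],[0,0,0]],[-1,[0.0374,0.0116,0],[0,0,0]],[-1,[0.0374,0.0116,0],[0,0,0]],[-1,[0.0374,0.0116,0],[0,0,0]],[-1,[0.0044,-0.0143,0],[0,0,0]],[-1,[0.0044,-0.0143,0],[0,0,0]],[-1,[0.0044,-0.0143,0],[0,0,0]],[-1,[0,0,0],[0,0,0]]])

```text
time_s: 22.0
position: [487.1, -219.9, 103.9]
ee_rot: [-87.1, 73.7, -7.1]
wrist_force: [-0.1, -1.5, -0.4]
opening: 0.0
```

Emit:
drive_tool(steps=[[-1,[0.0258,0.008,0],[0,0,0]],[-1,[0,0,0],[0,0,0]],[-1,[0.0024,-0.0076,0],[0,0,0]],[-1,[0.0024,-0.0076,0],[0,0,0]],[-1,[0.0015,-0.0048,0],[0,0,0]],[-1,[0.0009,-0.0029,0],[0,0,0]],[-1,[0.0006,-0.0019,0],[0,0,0]],[-1,[0.0006,-0.0019,0],[0,0,0]],[-1,[0.0006,-0.0019,0],[0,0,0]],[-1,[0.0003,-0.001,0],[0,0,0]],[-1,[0.0003,-0.001,0],[0,0,0]]])

```text
time_s: 23.1
position: [517.8, -225.2, 77.7]
ee_rot: [-86.9, 73.7, -7.0]
wrist_force: [0.0, 0.3, -0.7]
opening: 0.0
```

Emit:
drive_tool(steps=[[-1,[0.0003,-0.001,0],[0,0,0]],[-1,[0.0003,-0.001,0],[0,0,0]],[-1,[0.0003,-0.001,0],[0,0,0]],[-1,[0.0003,-0.001,0],[0,0,0]]])

```text
time_s: 23.5
position: [522.0, -225.9, 77.7]
ee_rot: [-86.9, 73.7, -7.0]
wrist_force: [-0.9, 0.1, 0.2]
opening: -0.3
```

Emit:
drive_tool(steps=[[-1,[0.0003,-0.001,0],[0,0,0]],[-1,[0.0003,-0.001,0],[0,0,0]]])

```text
time_s: 23.7
position: [524.1, -226.2, 77.7]
ee_rot: [-86.9, 73.7, -7.0]
wrist_force: [0.7, 0.1, 0.5]
opening: -0.1
```

Emit:
drive_tool(steps=[[-1,[0.0003,-0.001,0],[0,0,0]],[-1,[0.0003,-0.001,0],[0,0,0]]])

```text
time_s: 23.9
position: [526.0, -226.5, 77.6]
ee_rot: [-86.9, 73.7, -7.0]
wrist_force: [-2.1, 0.7, 1.4]
opening: 0.2
```

Emit:
drive_tool(steps=[[-1,[0.0003,-0.001,0],[0,0,0]],[-1,[0.0003,-0.001,0],[0,0,0]]])

```text
time_s: 24.1
position: [527.4, -226.7, 77.4]
ee_rot: [-86.8, 73.8, -6.9]
wrist_force: [-12.1, 2.3, 9.4]
opening: -0.0
```

Emit:
drive_tool(steps=[[-1,[0.0003,-0.001,0],[0,0,0]],[-1,[0,0,0],[0,0,0]]])

```text
time_s: 24.3
position: [527.5, -226.8, 77.2]
ee_rot: [-86.7, 73.9, -6.8]
wrist_force: [-14.8, 2.5, 10.6]
opening: -0.2
```

Emit:
drive_tool(steps=[[-1,[-0.0015,0.0048,0],[0,0,0]],[-1,[-0.006,0.019,0],[0,0,0]],[-1,[0,0,0.03],[0,0,0]],[-1,[0,0,0.03],[0,0,0]],[-1,[0,0,0.03],[0,0,0]],[-1,[0,0,0],[0,0,0]],[-1,[0.0024,-0.0076,0],[0,0,0]],[-1,[0.0015,-0.0048,0],[0,0,0]],[-1,[0.0009,-0.0029,0],[0,0,0]],[-1,[0.0009,-0.0029,0],[0,0,0]],[-1,[0.0003,-0.001,0],[0,0,0]],[-1,[0.0003,-0.001,0],[0,0,0]]])

```text
time_s: 25.5
position: [540.8, -138.2, 79.1]
ee_rot: [-86.9, 73.7, -7.0]
wrist_force: [-1.8, -1.1, 0.2]
opening: -0.1
```

Emit:
drive_tool(steps=[[-1,[0.0003,-0.001,0],[0,0,0]],[-1,[0.0003,-0.001,0],[0,0,0]]])

```text
time_s: 25.7
position: [542.7, -138.3, 79.0]
ee_rot: [-86.9, 73.8, -7.0]
wrist_force: [-7.7, -0.9, 1.6]
opening: -0.1
```

Emit:
drive_tool(steps=[[-1,[0.0003,-0.001,0],[0,0,0]],[-1,[0.0003,-0.001,0],[0,0,0]]])

```text
time_s: 25.9
position: [543.1, -138.4, 78.7]
ee_rot: [-86.7, 73.9, -6.8]
wrist_force: [-24.1, 2.4, 19.4]
opening: -0.3
```

Emit:
drive_tool(steps=[[-1,[-0.0015,0.0048,0],[0,0,0]],[-1,[-0.006,0.019,0],[0,0,0]],[-1,[-0.012,0.038,0],[0,0,0]],[-1,[-0.04,0,0],[0,0,0]],[-1,[-0.04,0,0],[0,0,0]],[-1,[0,0,0],[0,0,0.15]],[-1,[0,0,0],[0,0,0.15]],[-1,[0,0,0],[0,0,0]]])

```text
time_s: 26.7
position: [471.3, -124.6, 152.1]
ee_rot: [47.4, 88.7, 127.8]
wrist_force: [0.9, 0.4, -0.6]
opening: -0.2
```

Run:
```python
from h import *
print(get_obs()['position'])
w=snapshot("wrist");cv2.imwrite("pics/wrist6.png",w)
```

```text
[ 471.28877959 -124.60151094  152.06266559]
```

View pics/wrist6.png

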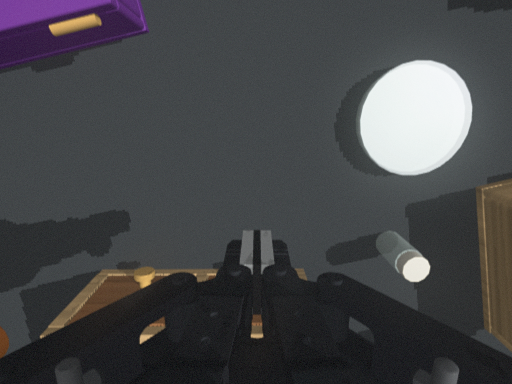

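Emit:
drive_tool(steps=[[-1,[-0.04,0.01,0],[0,0,0]],[-1,[-0.04,0.01,-0.02],[0,0,0]],[-1,[-0.04,0,-0.02],[0,0,0]],[-1,[-0.03,0,-0.01],[0,0,0]],[-1,[0,0,0],[0,0,0]],[-1,[0,0,0],[0,0,0]]])

```text
time_s: 27.35
position: [442.2, -174.1, 301.0]
ee_rot: [24.1, 88.8, 104.2]
wrist_force: [0.9, 0.2, 0.1]
opening: 0.1
```

Run:
```python
from h import *
print(get_obs()['position'],get_obs()['wrist_force'])
w=snapshot("wrist");s=snapshot("scene");d=snapshot("side")
cv2.imwrite("pics/wrist7.png",w)
cv2.imwrite("pics/z7.png",np.vstack([cv2.resize(w[200:300,170:370],(800,400),interpolation=cv2.INTER_CUBIC)]))
cv2.imwrite("pics/c7.png",cv2.resize(s[130:320,135:375],None,fx=3,fy=3,interpolation=cv2.INTER_CUBIC))
```

```text
[ 442.22619222 -174.09784411  300.99843385] [0.90492163 0.17006453 0.08104404]
```

View pics/z7.png

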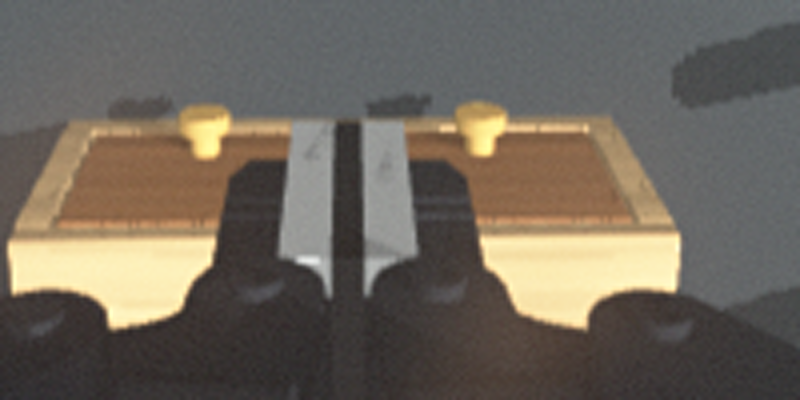

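View pics/c7.png

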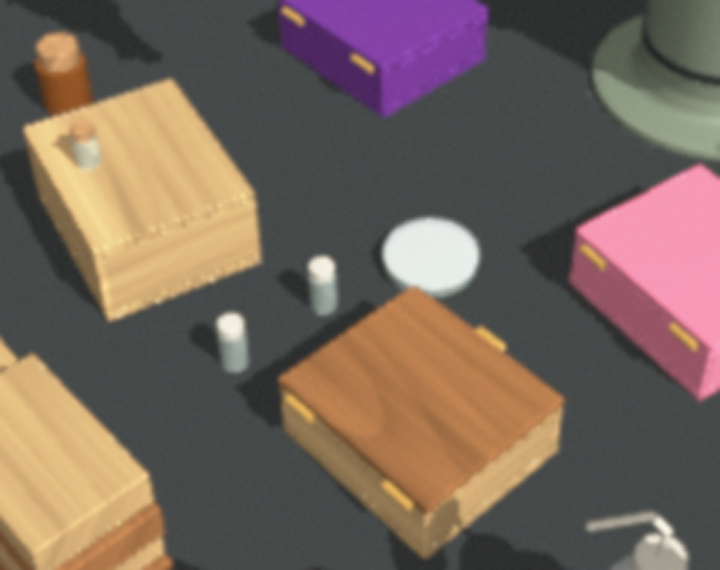

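The re-press helped. The bright strip above both panels, at (150,225) and (550,220) in the zoom, has shrunk to a thin seam. The lid is flat, the bystanders are in place and the arm is well clear.

```bash
python3 -c "
from cell import *
print(sign_off(),get_obs()['time_s'])"
```

```text
the job is handed in; nothing more can be done
the job is handed in; nothing more can be done
```

Both drawers and the slide-box lid are shut, and I handed the job in at about 27.5 s of the 61 s allowed.

- **Lid:** I drew it down in an arc with the closed fingertips from behind. It stopped firmly on the rim with the tips at 71.6 mm, against about 72 mm expected for a shut lid. The force there was about 38 N through the fingertips, so the last of the lid was pressed harder than the rest. It lies flat in the last pictures.
- **Drawers:** I pushed each one in at about 40 mm/s, slowing to 10 mm/s at the end, until the force showed a firm stop.
- **A check that disagreed:** after the first push, the wrist camera showed the left front possibly about 1 mm proud. The straight finger may have touched the unit's frame before the panel was home. I pressed both again with the tool tilted so only the tips touched. They stopped within 0.5 mm of each other, and the seam above each panel became visibly thinner.
- **Last pictures:** both fronts look flush. The vials, dish and cork vial stand where they were. The jar and bottle are partly out of the last crop, but what shows has not moved. The arm is raised to 300 mm and touches nothing; the wrist force is about 1 N or less.

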